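Set out the spare fuses and pull the lamp's fuse carrier

ROBOT

A 6-joint arm with a two-finger parallel gripper is mounted at the origin on the work surface. World frame = base frame: x ahead of the robot, y to its left, z up, the work surface at z = 0. Lengths are in mm, angles in degrees, forces in N, time in s.
With the tool pointing down it reaches from about 300 to 850 mm from the base axis. Payload 4.2 kg.
Tool frame: the origin (TCP) lies between the finger pads; the fingertips stand ahead of it and the grasp point (between the pads) lies 3 mm ahead of it (nose_length is the z of the fingertips in the tool frame, in mm); z points along the fingers, y is the line along which they close (so a half turn about z gives the same grasp; the last joint's range is limited). The gripper opens to 91 mm and grips with 3 to 60 N. Pads are 32 mm wide; open, the fingers measure 118 mm over their backs; the gripper's body (76 mm by 178 mm) begins 60 mm behind the grasp point.
Start: joints at [-67.781, 18.312, 89.639, -0, 72.044, -1.146], TCP at [228.044, -527.861, 235.976] pointing down, gripper open.
Joint ranges: [-177.97, 177.97], [-48.28, 115.42], [12.27, 149.76], [-77.06, 257.06], [2.81, 150.46], [-146.56, 146.56]. Speed limits (degrees/s): [147.25, 147.25, 180, 180, 180, 180].

INTERFACE

Orientations are given as [roll, pitch, yaw] about the fixed x, y, z axes, in that order (R = Rz(yaw) Ry(pitch) Rx(roll)).
In Python, from workcell import state, grab_frame, camera_params, job_done, nose_length gives the robot as it stands.
- The arm moves only by the tool step_arm, never from a script. Its argument "plan" is a list that holds one entry, the list of rows, each a list of 5 numbers: the shift along the tool's x, y, z in cm, then the turn about the tool's z in rad, then the opening, from 0 (shut) to 1 (fully open). In form: [[[x, y, z, turn, gripper], ...]]. A call has 1 to 20 rows; each row is the pose to reach, as a shift and turn from the pose commanded when the call began, along the tool's axes at that moment; what a row does not reach only later rows make up. A row lasts 1/8 s, in which the tool goes at most 62.5 mm and 10.7 degrees, less where a joint would pass 70% of its speed; a pose out of reach is approached as far as the arm can. A call with a gripper value outside its range is refused whole. The fingers move at their own pace and stop on an object; "newtons" is the grip in N (left out, the last holds). Time passes only in rows, so rows that repeat a pose let the fingers close. It gives the time, the measured TCP pose, the force, the opening and the grip force at its end, in the units of the state.
- state(): the state, without advancing time (a new reading comes with each control period).
- grab_frame(name): name is "side" or "top"; returns the picture (480x640x3 uint8, blue, green, red); there is no depth.
- camera_params(name): a dict with "camera_matrix" (3x3 intrinsics, pixels), "R" (3x3) and "t" (3): a world point X has camera coordinates R X + t. Camera axes: x right, y down, z forward; pixel columns grow to the right and rows downward; lengths in mm; the calibration is good to about 2 mm. A picture is of the moment at which its call begins. camera_params takes no time and is no camera call.
- job_done(): hands the job in; it is judged then, once.
The state is a dict: "time_s": time; "qpos": joint angles; "qvel": joint speeds; "effort": joint torques, N m; "ee_pos": TCP position; "ee_rot": TCP orientation; "force": force on the tool from outside, world axes, zero at the start; "torque": the same for the moment, N m; "gripper_width": finger opening in mm; "gripper_force": force on a finger pad.
Only numpy, scipy, OpenCV 4.12 (cv2) and the standard library are available. Lean on these libraries where they do the work, as an engineer would, in place of code of your own. Each camera call takes 0.05 s, during which the arm holds its last target. There are 200 camera calls.

TASK

Set out the spares before servicing the lamp circuit: stand the two loose cartridge fuses upright on the two brass discs of the little shelf, one on either side of the fuse already there, so the three make a neat row. Then pinch the two orange side catches of the white fuse carrier together, lift it straight up out of its brown holder, and finish still holding it by the pinched catches, upright and still, with its foot at least 6 cm above the holder's top. Do not push the jug, saucer, pencil box or spare bulb about.

Things in the scene. Friction and masses are not known exactly. Their poses are not given: they have to be found in the camera images.
- fuse_1_c (a point): loose standing spare cartridge fuse: white ceramic cylinder, 24 mm diameter, 56 mm tall, 60 g, brass caps and a green band; starts standing on the ledge. This point is its centre, 28 mm above its foot; z axis up along the cylinder.
- fuse_2_c (a point): loose standing spare cartridge fuse: white ceramic cylinder, 24 mm diameter, 56 mm tall, 60 g, brass caps and a green band; starts standing on the ledge (identical to fuse_1). This point is its centre, 28 mm above its foot; z axis up along the cylinder.
- fuse_mid_c (a point): loose standing spare cartridge fuse: white ceramic cylinder, 24 mm diameter, 56 mm tall, 60 g, brass caps and a green band; already stands on the shelf's middle. This point is its centre, 28 mm above its foot; z axis up along the cylinder.
- spot_left (a point): centre of the brass disc (30 mm diameter, flush) at the left (+y) end of the little fixed wooden shelf: a board 76 mm deep (its x) by 150 mm long (its y), top 30 mm above the ledge; this point is on the top. Axes are the shelf's: y along the row, x across it, z up. A thin brass line joins the places.
- spot_right (a point): the same for the right (-y) place, 72 mm from spot_left along the shelf; fuse_mid stands halfway between them (36 mm from each).
- spot_mid (a point): middle place on the shelf's top, on the brass line, where fuse_mid stands.
- holder_top (a point): fixed dark brown fuse holder, a block 60 mm (x) by 80 mm (y) by 40 mm tall on the ledge with a rectangular well for the carrier; this point is the centre of the well's mouth, level with the block's top, 40 mm above the ledge. Its x, y, z axes are parallel to the carrier's while seated.
- carrier_grip (a point): white fuse carrier: point on its axis, midway between its two orange catches, at mid-height of their thumb pads; 28 mm above the holder's top when seated. Pads' outer faces at y = +26 and -26 mm: 52 mm over both at rest, 38 mm fully pressed; pads 20 mm wide (x), 32 mm tall. Body between them 36 mm (x) by 18 mm (y); cap top 26 mm above this point. y from catch to catch, z up.
- carrier_foot (a point): centre of the carrier's underside, 60 mm below carrier_grip; seated, 32 mm below the holder's top, locked by the catches' barbs under the holder's lips, with about 1 mm of sideways play. The carrier weighs about 0.17 kg. Axes as carrier_grip.
- catch_a (a joint): travel of the orange catch on the carrier's +y side: 0 at rest (out, locked), 0.007 m fully pressed towards the carrier's middle; its barb comes free when pressed in 3 to 4.5 mm, so press fully. Spring 2.4 N at rest, 6.6 N fully pressed; springs back when let go.
- catch_b (a joint): the same for the catch on the carrier's -y side.
- jug: bystander: turquoise enamel jug, 92 mm diameter, 120 mm tall, handle on its +x side; origin at the centre of its underside.
- saucer: bystander: white saucer of brass tacks, 120 mm diameter, 17 mm tall; origin at the centre of its underside.
- pencil_box: bystander: blue tin pencil box, 60 (x) x 190 (y) x 28 mm, a tuning peg lying on it (41 mm in all); origin at the centre of its underside.
- spare_bulb: bystander: spare bulb lying in an open cardboard tray 52 (x) x 76 (y) mm, about 61 mm tall; origin at the centre of its underside.
There are look-alikes about, which are no part of the job. Leave any red or turquoise look-alike of the part that bears carrier_grip alone.

How it is judged:
By the outcome, as a careful person would: the job done as asked, in the order asked, and still so for the second after the job is handed in, while the arm keeps its last pose, push and grip.
It also fails if it takes over 62 s, if anything falls off the work surface, if the arm or the gripper's body presses on something with over 40 N, if the wrist force passes 120 N, or if a joint passes its speed limit or range.

## Working session

There is one attempt and no reset: what is moved stays moved. The work goes in short steps, Python scripts to look and compute and a tool call to move; the robot and the scene stay as the last step left them, time stands still between calls to the robot, and variables do not carry over. Pictures are saved under pics/ and viewed, at most 10 in all, crops included, and the job is handed in when it is done.

Besides the shell and the picture viewer there is one more tool, called after ">>>" as name(argument=value, ...), one argument or row to a line, values as JSON. step_arm: Moves the arm, as the interface text tells. Its arguments: {"type":"object","properties":{"plan":{"type":"array","items":{"type":"array","items":{"type":"array","items":{"type":"number"}}}},"newtons":{"type":"number"}},"required":["plan"]}

```bash
mkdir -p pics; ls; python3 - <<'E'
from workcell import *
import cv2
for n in("side","top"):
    cv2.imwrite(f"pics/{n}0.png",grab_frame(n)); p=camera_params(n); print(n,p)
print(state(), nose_length() if callable(nose_length) else nose_length)
E
```

```text
pics
side {'camera_matrix': array([[606.93219645,   0.        , 316.12458022],
       [  0.        , 606.93219645, 237.40934333],
       [  0.        ,   0.        ,   1.        ]]), 'R': array([[-0.70262343, -0.71151236,  0.00839567],
       [-0.41905692,  0.40422828, -0.8130134 ],
       [ 0.57507532, -0.57476053, -0.58218444]]), 't': array([ 451.58597769,  276.28014124, 1009.29518253])}
top {'camera_matrix': array([[440.58859058,   0.        , 319.27945899],
       [  0.        , 440.58859058, 253.11111102],
       [  0.        ,   0.        ,   1.        ]]), 'R': array([[ 0.00685316, -0.9999645 , -0.00490263],
       [-0.99757338, -0.00649692, -0.06931907],
       [ 0.06928476,  0.00536579, -0.99758249]]), 't': array([  55.67540518,  602.27595745, 1180.16590934])}
{'time_s': 0.1, 'qpos': array([-6.77800939e+01,  1.83463180e+01,  8.96992876e+01,  2.75750142e-04,
        7.20439313e+01, -1.14617054e+00]), 'qvel': array([-0.04967518, -0.04802242, -0.14952763, -0.09001887, -0.0284471 ,
       -0.00288529]), 'effort': array([ 1.82205617e-04, -4.13332272e+01, -2.32509148e+01,  7.28800683e-02,
        4.21764760e-02, -7.70061229e-05]), 'ee_pos': array([ 227.88890606, -527.45659291,  235.22184184]), 'ee_rot': array([-1.79910486e+02, -2.05315001e-03,  2.33659898e+01]), 'force': array([0.45937315, 0.46203929, 0.16216389]), 'torque': array([-0.00951289, -0.01153751, -0.02072802]), 'gripper_force': 0.0, 'gripper_width': 91.49823234115459} 22.0
```

View pics/side0.png

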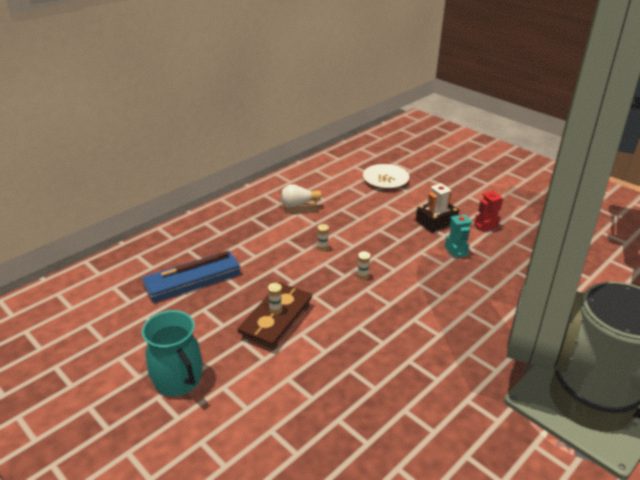

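View pics/top0.png

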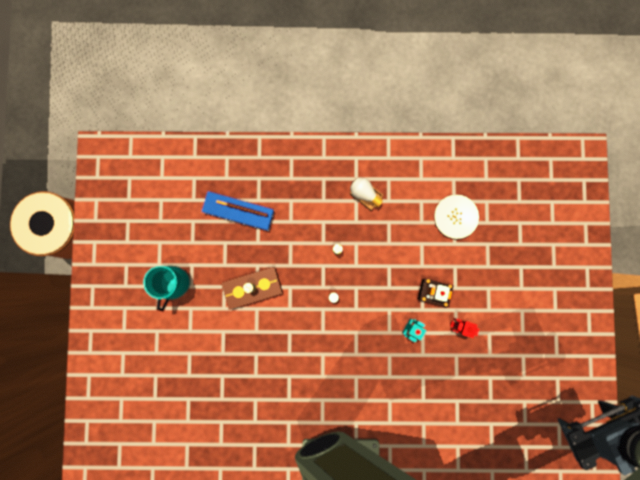

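The top view shows the fuses at (338,249) and (334,298), the shelf at (252,288) with its discs at (264,284) and (238,292), and the white carrier in its brown holder at (437,293). There are three carrier candidates in the side view: white (440,200) seated in the brown holder, turquoise (459,235) and red (489,211). The white one fits the description. I'll confirm it in an enlarged crop.

```bash
cat > h.py <<'E'
import numpy as np, cv2
from workcell import *
P={n:camera_params(n) for n in("side","top")}
def ray(n,uv):
    p=P[n];d=p["R"].T@np.linalg.inv(p["camera_matrix"])@np.array([uv[0],uv[1],1.]);return -p["R"].T@p["t"],d
def plane(n,uv,z):
    o,d=ray(n,uv);return o+d*(z-o[2])/d[2]
def proj(n,X):
    p=P[n];c=p["camera_matrix"]@(p["R"]@np.array(X,float)+p["t"]);return c[:2]/c[2]
def tri(a,b):
    (o1,d1),(o2,d2)=ray("top",a),ray("side",b)
    s=np.linalg.lstsq(np.c_[d1,-d2],o2-o1,rcond=None)[0]
    q,r=o1+s[0]*d1,o2+s[1]*d2;return (q+r)/2,np.linalg.norm(q-r)
def blobs(img,roi,lo,hi,amin=6):
    x0,y0,x1,y1=roi;m=cv2.inRange(cv2.cvtColor(img[y0:y1,x0:x1],cv2.COLOR_BGR2HSV),np.array(lo),np.array(hi))
    n,l,s,c=cv2.connectedComponentsWithStats(m)
    return [(np.round(c[i]+[x0,y0],2).tolist(),s[i][:5].tolist()) for i in range(1,n) if s[i][4]>=amin]
E
python3 - <<'E'
from h import *
t=cv2.imread("pics/top0.png");s=cv2.imread("pics/side0.png")
a=cv2.resize(t[262:322,215:295],None,fx=5,fy=5,interpolation=cv2.INTER_CUBIC)
b=cv2.resize(t[262:322,395:475],None,fx=5,fy=5,interpolation=cv2.INTER_CUBIC)
c=cv2.resize(s[175:235,400:480],None,fx=5,fy=5,interpolation=cv2.INTER_CUBIC)
d=cv2.resize(s[275:350,235:335],None,fx=4,fy=4,interpolation=cv2.INTER_CUBIC)
cv2.imwrite("pics/crop.png",np.vstack([np.hstack([a,b]),np.hstack([d,c])]))
W=([0,0,150],[179,110,255]);Y=([18,130,120],[32,255,255]);O=([8,120,130],[20,255,255])
print("topW",blobs(t,(215,235,470,315),*W)); print("topY",blobs(t,(215,262,295,315),*Y))
print("sideY",blobs(s,(235,275,335,350),*Y)); print("sideW",blobs(s,(235,180,480,350),*W))
# holder/shelf dark outlines
for n,im,r in(("top shelf",t,(215,262,295,318)),("top holder",t,(410,270,465,315))):
    x0,y0,x1,y1=r;m=(cv2.cvtColor(im[y0:y1,x0:x1],cv2.COLOR_BGR2HSV)[...,2]<(105 if 'shelf' in n else 75)).astype(np.uint8)
    c=max(cv2.findContours(m,0,2)[0],key=cv2.contourArea)+[x0,y0];print(n,cv2.minAreaRect(c),cv2.contourArea(c))
E
```

```text
topW [([349.99, 272.36], [0, 0, 255, 80, 3872]), ([247.7, 287.23], [28, 47, 10, 11, 84]), ([440.79, 292.03], [214, 49, 21, 18, 205]), ([217.77, 286.5], [0, 50, 7, 4, 26]), ([222.33, 304.04], [0, 57, 14, 18, 84]), ([333.38, 297.18], [114, 57, 10, 11, 89]), ([429.21, 296.32], [211, 60, 7, 4, 19])]
topY [([264.36, 283.56], [40, 16, 22, 13, 144]), ([237.37, 291.93], [11, 24, 20, 12, 131])]
sideY [([286.3, 298.52], [48, 20, 9, 8, 56]), ([265.47, 321.61], [25, 43, 13, 8, 79])]
sideW [([247.87, 185.84], [0, 0, 30, 14, 120]), ([355.89, 258.14], [0, 0, 245, 170, 9292]), ([477.43, 180.29], [240, 0, 5, 2, 7]), ([467.99, 197.74], [218, 7, 27, 20, 153]), ([435.45, 213.82], [199, 33, 5, 3, 11]), ([470.67, 216.29], [228, 32, 16, 10, 55]), ([474.42, 245.77], [234, 57, 11, 18, 95]), ([273.61, 287.14], [33, 103, 13, 9, 92]), ([246.45, 310.73], [0, 121, 27, 20, 136]), ([474.96, 345.45], [233, 159, 12, 11, 67]), ([243.82, 345.39], [0, 161, 21, 9, 109])]
top shelf ((254.64654541015625, 290.99139404296875), (5.1209516525268555, 8.66622543334961), 23.198591232299805) 23.5
top holder ((420.794189453125, 289.3235168457031), (3.152963161468506, 21.585670471191406), 14.03624439239502) 42.5
```

View pics/crop.png

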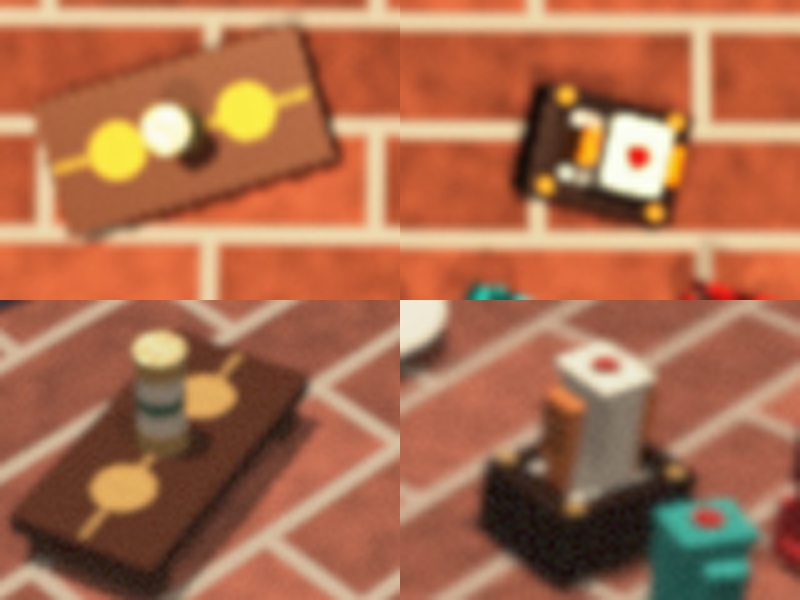

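The crop confirms it: the white carrier with orange catches sits in the brown holder, which has brass screws at its four corners. The turquoise and red ones are look-alikes. The shelf shows the fuse midway between the two brass discs.

```bash
python3 - <<'E'
from h import *
t=cv2.imread("pics/top0.png");s=cv2.imread("pics/side0.png")
W=([0,0,165],[179,110,255]);Y=([14,100,120],[36,255,255])
def best(im,r,c):
    return max(blobs(im,r,*c),key=lambda b:b[1][4])
f={}
for k,r,r2,z in(("fA",(331,242,346,257),(314,222,332,234),56),("fB",(327,291,341,305),(355,249,372,263),56),("mid",(241,281,255,294),(266,281,283,294),86)):
    a=best(t,r,W);print(k,a,plane("top",a[0],z).round(1),blobs(s,r2,[10,20,120],[36,160,255]))
for k,a,b in(("L",(237.37,291.93),(265.47,321.61)),("R",(264.36,283.56),(286.3,298.52))):
    print(k,plane("top",a,30).round(1),plane("side",b,30).round(1))
sc=blobs(t,(418,275,460,312),[10,120,120],[32,255,255],3);print(sc)
q=np.array([plane("top",p,40)[:2] for p in((428.2,281.4),(450,286.4),(424,299),(446,304.6))])
print(q.round(1),q.mean(0),np.degrees(np.arctan2(-(q[0]-q[1]+q[2]-q[3])[0],(q[0]-q[1]+q[2]-q[3])[1])))
qs=np.array([plane("side",(400+(x-400)/5,175+(y-300)/5),40)[:2] for x,y in((575,507),(508,458),(676,471))]);print(qs.round(1))
print("cap",plane("top",(442.4,293.4),94),plane("side",(400+(605-400)/5,175+(366-300)/5),94))
b=best(s,(425,178,460,200),([0,0,150],[179,60,255]));print(b)
for n in("fA","fB"):pass
for k,p in(("fA",(322.5,228.5)),("fB",(363.5,256))):print(k,plane("side",p,56))
print("mid",plane("side",(235+159/4,275+50/4),86))
E
```

```text
fA ([337.59, 246.45], [0, 0, 15, 12, 119]) [617.5  11.1  56. ] [([321.43, 226.92], [0, 0, 16, 12, 134])]
fB ([333.34, 297.14], [2, 1, 10, 11, 88]) [483.7  21.8  56. ] [([364.24, 255.97], [2, 1, 15, 13, 136])]
mid ([247.7, 287.23], [2, 1, 10, 11, 84]) [508.4 242.5  86. ] [([274.11, 287.01], [1, 1, 16, 11, 145])]
L [495.1 279.4  30. ] [496.7 275.8  30. ]
R [518.1 207.1  30. ] [517.4 205.   30. ]
[([457.0, 280.0], [39, 0, 1, 11, 11]), ([427.91, 280.22], [8, 3, 5, 6, 23]), ([450.73, 291.24], [30, 9, 12, 16, 66]), ([432.56, 290.91], [12, 12, 6, 9, 43]), ([424.04, 300.57], [4, 22, 6, 11, 28]), ([419.57, 304.86], [0, 27, 3, 6, 7]), ([444.69, 305.31], [19, 27, 13, 6, 32])]
[[ 526.8 -231.5]
 [ 513.9 -289.4]
 [ 480.  -219.9]
 [ 465.6 -278.1]] [ 496.57402601 -254.74503735] -13.229705487309745
[[ 481.4 -223.1]
 [ 528.2 -234.3]
 [ 466.8 -282. ]]
cap [ 496.25299693 -254.20828693   94.        ] [ 497.58120671 -257.07723666   94.        ]
([440.56, 189.0], [7, 6, 18, 11, 107])
fA [609.93748771  13.54514013  56.        ]
fB [482.19551776  23.05745751  56.        ]
mid [506.74382558 241.79538306  86.        ]
```

```bash
cat >> h.py <<'E'
def rel(x,y,z,yaw):
    "row (cm, rad) bringing the grasp point to x,y,z with tool yaw"
    s=state();w=np.radians(s["ee_rot"][2]);c,n=np.cos(w),np.sin(w)
    d=np.array([x,y,z+3])-s["ee_pos"]
    t=-(np.radians(yaw)-w);t=(t+np.pi)%(2*np.pi)-np.pi
    return np.round([(c*d[0]+n*d[1])/10,(n*d[0]-c*d[1])/10,-d[2]/10,t],3)
E
python3 -c "
from h import *
print(rel(483,22.4,120,107))"
```

```text
[ 45.226 -40.359  11.222  -1.46 ]
```

>>> step_arm(
  plan=[
    [[45.23,-40.36,0,-1.46,0.7],[45.23,-40.36,0,-1.46,0.7],[45.23,-40.36,0,-1.46,0.7],[45.23,-40.36,0,-1.46,0.7],[45.23,-40.36,0,-1.46,0.7],[45.23,-40.36,0,-1.46,0.7],[45.23,-40.36,0,-1.46,0.7],[45.23,-40.36,0,-1.46,0.7],[45.23,-40.36,0,-1.46,0.7],[45.23,-40.36,0,-1.46,0.7],[45.23,-40.36,11.2,-1.46,0.7],[45.23,-40.36,11.2,-1.46,0.7],[45.23,-40.36,11.2,-1.46,0.7],[45.23,-40.36,11.2,-1.46,0.7],[45.23,-40.36,11.2,-1.46,0.7]],
  ],
  newtons=15,
)

```text
time_s: 1.98
ee_pos: [484.8, 21.9, 126.1]
ee_rot: [179.7, 0.1, 107.0]
force: [-0.9, 1.3, 0.4]
gripper_width: 64.0
gripper_force: 0.0
```

```bash
python3 - <<'E'
from h import *
t,s=grab_frame("top"),grab_frame("side")
cv2.imwrite("pics/top1.png",t);cv2.imwrite("pics/side1.png",s)
st=state();print(st["ee_pos"],st["ee_rot"],st["gripper_width"],rel(483,22.4,32,107))
T=np.array(st["ee_pos"])-[0,0,22]
print("tip proj",proj("top",T),proj("side",T))
u,v=proj("top",T).astype(int);a=cv2.resize(t[v-50:v+50,u-50:u+50],(400,400),interpolation=cv2.INTER_CUBIC)
u,v=proj("side",T).astype(int);b=cv2.resize(s[v-50:v+50,u-50:u+50],(400,400),interpolation=cv2.INTER_CUBIC)
cv2.imwrite("pics/c1.png",np.hstack([a,b]))
E
```

```text
[484.27411472  21.87218172 125.65164887] [1.79799684e+02 6.13840447e-02 1.06998548e+02] 64.01144487091749 [ 0.088 -0.106  9.065 -0.   ]
tip proj [333.80709401 297.48990685] [364.40021105 236.36665904]
```

View pics/c1.png

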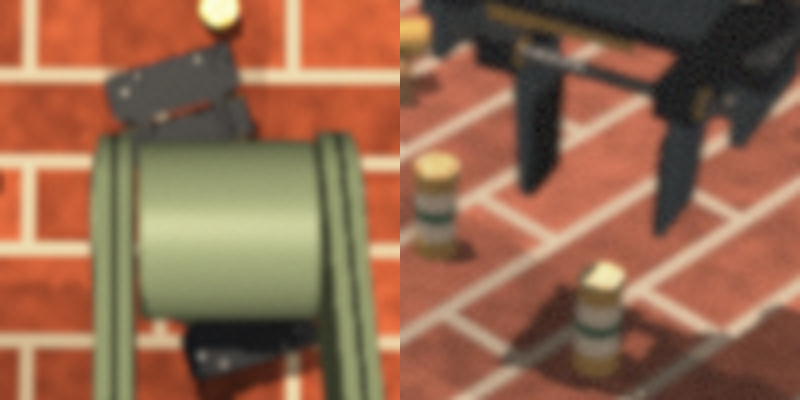

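The side crop shows the two fingertips straddling the fuse at crop position (600,315). They are aligned within a few mm, so I'll descend and close gently.

>>> step_arm(
  plan=[
    [[0.09,-0.1,4,0,0.7],[0.09,-0.1,8,0,0.7],[0.09,-0.1,9.05,0,0.7],[0.09,-0.1,9.05,0,0.7],[0.09,-0.1,9.05,0,0.4],[0.09,-0.1,9.05,0,0.2],[0.09,-0.1,9.05,0,0.2],[0.09,-0.1,9.05,0,0.2],[0.09,-0.1,9.05,0,0.2],[0.09,-0.1,7,0,0.2],[0.09,-0.1,2,0,0.2],[0.09,-0.1,-2,0,0.2],[0.09,-0.1,-2,0,0.2]],
  ],
  newtons=15,
)

```text
time_s: 3.7
ee_pos: [483.9, 22.7, 146.7]
ee_rot: [179.6, 0.1, 107.0]
force: [-0.0, 0.3, -0.9]
gripper_width: 23.4
gripper_force: 15.0
```

```bash
python3 -c "
from h import *
s=state();print(s['ee_pos'],s['gripper_width'],s['gripper_force'],rel(496.5,276.4,125,107))"
```

```text
[483.92929705  22.65709477 146.74450242] 23.387532943202313 14.999855160713196 [23.895  8.628  1.874  0.   ]
```

>>> step_arm(
  plan=[
    [[4,1.4,0,0,0.2],[9,3.2,0,0,0.2],[14,5,0,0,0.2],[19,7,0,0,0.2],[22,8,1,0,0.2],[23.9,8.63,1.9,0,0.2],[23.9,8.63,1.9,0,0.2],[23.9,8.63,1.9,0,0.2],[23.9,8.63,1.9,0,0.2]],
  ],
)

```text
time_s: 4.82
ee_pos: [494.8, 275.2, 125.3]
ee_rot: [180.0, 0.0, 106.9]
force: [-0.1, -0.6, -1.0]
gripper_width: 23.6
gripper_force: 15.0
```

```bash
python3 - <<'E'
from h import *
t,s=grab_frame("top"),grab_frame("side")
st=state();T=np.array(st["ee_pos"])-[0,0,3]
print(T,st["ee_rot"],rel(496.5,276.4,62,107))
u,v=proj("side",T);print(u,v);u,v=int(u),int(v)
X0,Y0=u-50,v-30
print(X0,Y0);cv2.imwrite("pics/c2.png",cv2.resize(s[Y0:Y0+100,X0:X0+130],None,fx=6,fy=6,interpolation=cv2.INTER_CUBIC))
E
```

```text
[494.81977972 275.51168051 122.37737976] [1.79963011e+02 7.56705272e-03 1.06948514e+02] [ 3.600e-02  1.870e-01  6.038e+00 -1.000e-03]
264.1778326090734 283.4873279246564
214 253
```

View pics/c2.png

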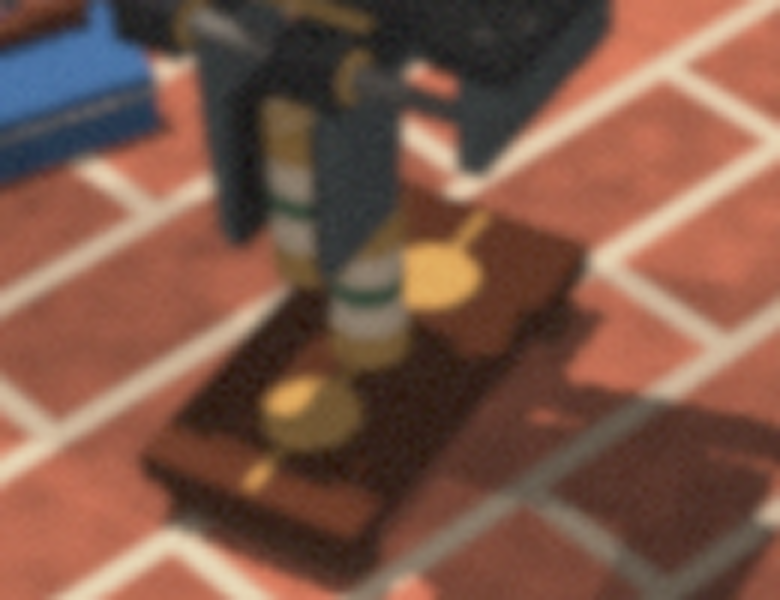

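```bash
python3 - <<'E'
from h import *
r=P["side"]["R"][0]
for n,c in(("held",(494.8,275.5,90.4+6)),("mid",(507.2,242,36))):
    c=np.array(c);e=[proj("side",c+k*12*r) for k in(-1,0,1)]
    print(n,[((p-[214,253])*6).round(1) for p in e])
print([((proj("side",(x,y,30))-[214,253])*6).round(1) for x,y in((496.5,276.4),(517.5,207.6))])
E
```

```text
held [array([264.3, 250.3]), array([304.8, 250.3]), array([345.3, 250.3])]
mid [array([329.7, 328.7]), array([368. , 328.7]), array([406.3, 328.7])]
[array([307.8, 412.9]), array([427.6, 276.6])]
```

```bash
python3 - <<'E'
from h import *
s=grab_frame("side");cv2.imwrite("pics/side2.png",s);st=state();print(st["ee_pos"])
g=s.astype(int)
for v in (284,287,289,291,295,297,299): print(v,g[v,254:272].tolist()if v in(287,)else [tuple(p) [::2] for p in g[v,255:268].tolist()])
for v in (300,304,309): print(v,[tuple(p)[::2] for p in g[v,264:286].tolist()])
E
```

```text
[494.80318738 275.66640449 125.35963717]
284 [(31, 31), (28, 31), (37, 43), (48, 60), (73, 92), (94, 118), (105, 134), (104, 136), (108, 139), (106, 135), (88, 112), (65, 77), (56, 56)]
287 [[27, 27, 29], [22, 22, 23], [30, 30, 33], [31, 34, 34], [38, 46, 46], [53, 63, 58], [59, 71, 62], [59, 74, 62], [60, 78, 68], [65, 80, 73], [67, 83, 75], [59, 70, 66], [46, 52, 49], [53, 51, 50], [57, 57, 52], [54, 57, 52], [61, 59, 55], [57, 58, 54]]
289 [(26, 30), (32, 31), (38, 45), (55, 70), (74, 97), (85, 106), (87, 106), (79, 96), (74, 87), (71, 82), (66, 76), (57, 61), (55, 55)]
291 [(35, 45), (44, 67), (44, 87), (61, 111), (81, 123), (99, 134), (106, 136), (106, 137), (108, 137), (103, 130), (91, 115), (72, 86), (54, 60)]
295 [(67, 150), (67, 153), (72, 159), (66, 151), (62, 137), (60, 123), (61, 117), (71, 122), (77, 124), (79, 125), (72, 112), (64, 91), (55, 65)]
297 [(77, 173), (74, 172), (75, 171), (73, 165), (71, 153), (56, 128), (52, 116), (52, 117), (57, 118), (54, 116), (52, 107), (48, 87), (51, 66)]
299 [(75, 173), (80, 176), (78, 176), (78, 173), (74, 161), (72, 146), (65, 131), (61, 121), (53, 112), (48, 109), (47, 107), (49, 97), (48, 78)]
300 [(43, 91), (40, 94), (43, 87), (47, 82), (48, 67), (56, 68), (64, 81), (79, 97), (92, 114), (95, 119), (98, 123), (97, 123), (95, 120), (93, 116), (87, 106), (78, 95), (67, 113), (81, 169), (88, 209), (95, 223), (96, 223), (96, 223)]
304 [(23, 51), (26, 50), (27, 55), (36, 60), (52, 74), (76, 102), (92, 119), (94, 118), (90, 112), (86, 106), (82, 100), (84, 101), (86, 105), (90, 111), (93, 118), (96, 125), (96, 134), (87, 143), (70, 149), (65, 155), (65, 158), (65, 160)]
309 [(29, 58), (30, 66), (26, 75), (32, 84), (39, 93), (49, 105), (54, 113), (61, 117), (68, 120), (78, 126), (78, 128), (82, 128), (79, 127), (73, 123), (70, 122), (61, 118), (48, 106), (47, 98), (35, 76), (30, 60), (26, 52), (25, 52)]
```

>>> step_arm(
  plan=[
    [[0.07,0.25,2.5,0,0.2],[0.07,0.25,5,0,0.2],[0.07,0.25,5.7,0,0.2],[0.07,0.25,5.7,0,0.2],[0.07,0.25,5.7,0,0.2]],
  ],
)

```text
time_s: 5.6
ee_pos: [497.4, 278.1, 68.9]
ee_rot: [179.9, -0.0, 107.0]
force: [-0.7, -0.2, -0.3]
gripper_width: 23.6
gripper_force: 15.0
```

```bash
python3 - <<'E'
from h import *
s=grab_frame("side");st=state();print(st["ee_pos"],st["force"])
cv2.imwrite("pics/c3.png",cv2.resize(s[285:345,230:310],None,fx=10,fy=10,interpolation=cv2.INTER_CUBIC))
E
```

```text
[497.38231427 278.08174488  68.98017704] [-0.06222992  0.10229086  0.27885402]
```

View pics/c3.png

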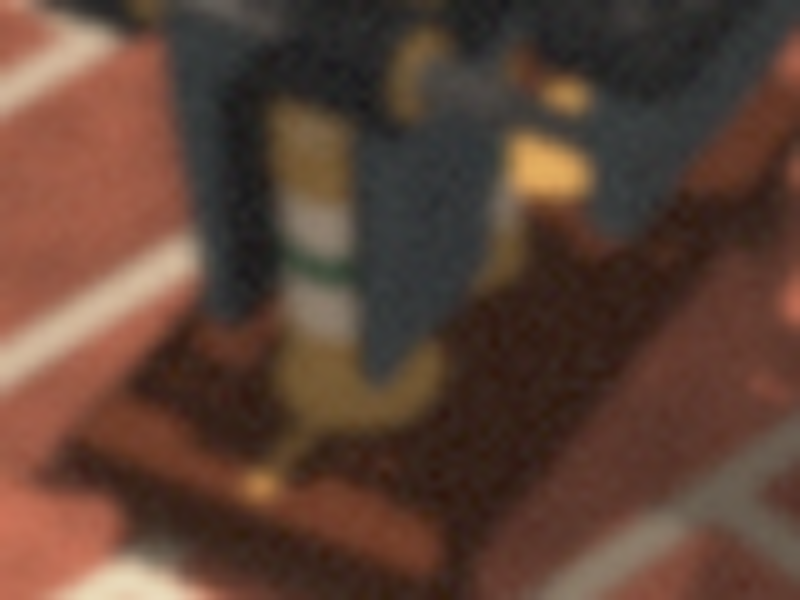

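The fuse's left edge is at crop x≈278 and its centre at ≈345, against a disc centre of ≈360. It sits about 2 mm too far image-left, so I'll shift it back to nominal and lower it.

>>> step_arm(
  plan=[
    [[-0.13,-0.16,0,0,0.2],[-0.13,-0.16,0.2,0,0.2],[-0.13,-0.16,0.35,0,0.2],[-0.13,-0.16,0.45,0,0.2],[-0.13,-0.16,0.45,0,0.2]],
  ],
)

```text
time_s: 6.28
ee_pos: [495.5, 276.0, 63.7]
ee_rot: [-180.0, 0.0, 107.0]
force: [-1.9, -0.8, 4.1]
gripper_width: 23.6
gripper_force: 15.0
```

```bash
python3 - <<'E'
from h import *
st=state();print(st["ee_pos"],st["force"])
E
```

```text
[495.54370278 276.0258996   63.69693204] [-1.85538796 -0.76290563  4.0845809 ]
```

>>> step_arm(
  plan=[
    [[0,0,0,0,0.25],[0,0,0,0,0.3],[0,0,0,0,0.4],[0,0,0,0,0.5],[0,0,-0.5,0,0.5],[0,0,-3,0,0.5],[0,0,-8,0,0.5],[0,0,-9,0,0.6],[-6,1,-9,0,0.6],[-12,2,-9,0,0.6],[-15,2,-9,0,0.6]],
  ],
)

```text
time_s: 7.65
ee_pos: [559.3, 136.0, 152.9]
ee_rot: [-180.0, 0.0, 106.9]
force: [-0.4, 0.1, -0.5]
gripper_width: 54.3
gripper_force: 0.0
```

```bash
python3 - <<'E'
from h import *
t,s=grab_frame("top"),grab_frame("side");st=state();print(st["ee_pos"])
cv2.imwrite("pics/top4.png",t);cv2.imwrite("pics/side4.png",s)
W=([0,0,165],[179,110,255])
print(blobs(t,(225,275,270,305),*W))
print(blobs(s,(240,270,300,330),[0,0,150],[30,120,255]))
a=cv2.resize(t[262:322,215:295],None,fx=5,fy=5,interpolation=cv2.INTER_CUBIC)
d=cv2.resize(s[275:350,235:335],None,fx=4,fy=4,interpolation=cv2.INTER_CUBIC)
cv2.imwrite("pics/c4.png",np.hstack([a,d]))
print(rel(611,12.5,100,107),rel(611,12.5,32,107))
E
```

```text
[559.01731519 135.64971363 152.74130093]
[([239.65, 290.06], [14, 11, 3, 10, 17]), ([246.53, 296.0], [21, 13, 2, 17, 17]), ([234.53, 292.83], [7, 14, 6, 8, 36]), ([225.0, 301.0], [0, 23, 1, 7, 7])]
[([260.79, 277.77], [0, 0, 45, 21, 247]), ([273.92, 286.84], [28, 12, 14, 11, 117]), ([257.76, 303.36], [0, 23, 35, 25, 261]), ([261.9, 318.6], [20, 47, 5, 4, 10])]
[-1.3292e+01  1.4170e+00  4.9740e+00 -3.0000e-03] [-1.3292e+01  1.4170e+00  1.1774e+01 -3.0000e-03]
```

View pics/c4.png

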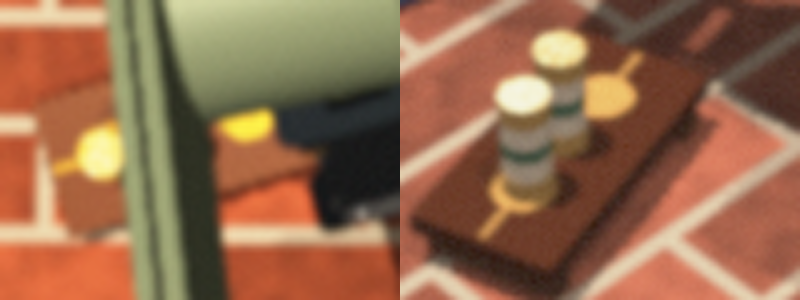

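The left fuse stands on its disc, centred at crop ≈(525,187) against the disc at (522,186), within about 1 mm. Next is the second fuse.

>>> step_arm(
  plan=[
    [[-5,0.5,0,0,0.65],[-10,1,0,0,0.65],[-13.3,1.42,2,0,0.65],[-13.3,1.42,6,0,0.65],[-13.3,1.42,6,0,0.65],[-13.3,1.42,6,0,0.65]],
  ],
)

```text
time_s: 8.5
ee_pos: [611.5, 16.5, 94.3]
ee_rot: [179.9, 0.0, 107.1]
force: [0.3, -0.6, 0.2]
gripper_width: 59.1
gripper_force: 0.0
```

```bash
python3 - <<'E'
from h import *
s=grab_frame("side");st=state();print(st["ee_pos"],rel(611,12.5,32,107))
cv2.imwrite("pics/c5.png",cv2.resize(s[185:265,270:370],None,fx=6,fy=6,interpolation=cv2.INTER_CUBIC))
E
```

```text
[611.93647654  16.41646483  94.94680277] [-3.470e-01 -2.050e-01  5.995e+00  1.000e-03]
```

View pics/c5.png

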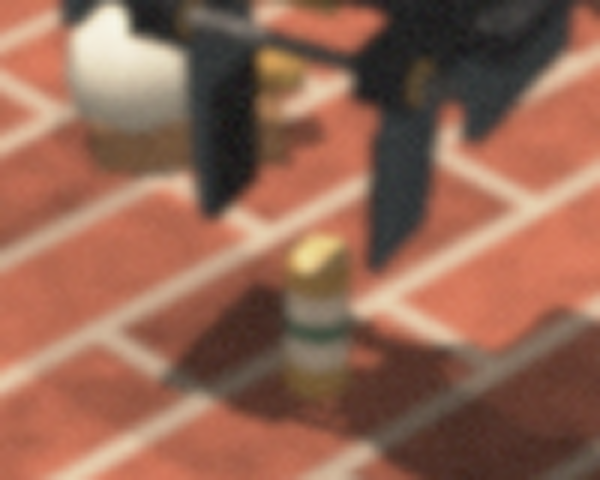

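The fuse at crop (318,315) lies between the two fingers. I'll apply the remaining shift and grip it.

>>> step_arm(
  plan=[
    [[-0.3,-0.15,0,0,0.65],[-0.3,-0.15,3,0,0.65],[-0.3,-0.15,6,0,0.65],[-0.3,-0.15,6,0,0.65],[-0.3,-0.15,6,0,0.4],[-0.3,-0.15,6,0,0.2],[-0.3,-0.15,6,0,0.2],[-0.3,-0.15,6,0,0.2],[-0.3,-0.15,6,0,0.2]],
  ],
  newtons=15,
)

```text
time_s: 9.68
ee_pos: [611.0, 12.2, 34.1]
ee_rot: [179.9, 0.0, 107.0]
force: [-0.8, -0.2, 3.7]
gripper_width: 23.8
gripper_force: 15.0
```

```bash
python3 - <<'E'
from h import *
st=state();print(st["ee_pos"],st["force"],st["gripper_width"],rel(518,208,125,107))
E
```

```text
[610.96471104  12.15529735  34.07794494] [-0.77011552 -0.21451165  3.6839987 ] 23.801359403033832 [21.448 -3.158 -9.392  0.   ]
```

>>> step_arm(
  plan=[
    [[0,0,-1,0,0.2],[0,0,-5,0,0.2],[0,0,-9.4,0,0.2],[4,-0.6,-9.4,0,0.2],[9,-1.3,-9.4,0,0.2],[14,-2,-9.4,0,0.2],[18,-2.6,-9.4,0,0.2],[21,-3.16,-9.4,0,0.2],[21.45,-3.16,-9.4,0,0.2],[21.45,-3.16,-9.4,0,0.2],[21.45,-3.16,-9.4,0,0.2],[21.45,-3.16,-7,0,0.2],[21.45,-3.16,-5,0,0.2],[21.45,-3.16,-3.6,0,0.2],[21.45,-3.16,-3.6,0,0.2],[21.45,-3.16,-3.6,0,0.2],[21.45,-3.16,-3.6,0,0.2]],
  ],
)

```text
time_s: 11.8
ee_pos: [518.2, 208.2, 70.2]
ee_rot: [179.9, -0.0, 107.0]
force: [0.2, 1.1, -0.3]
gripper_width: 24.1
gripper_force: 15.0
```

```bash
python3 - <<'E'
from h import *
s=grab_frame("side");st=state();print(st["ee_pos"],st["force"],st["gripper_width"],rel(518,208,61,107))
c=np.array(st["ee_pos"])-[0,0,28];r=P["side"]["R"][0]
print([proj("side",c+k*12*r).round(1) for k in(-1,0,1)])
cv2.imwrite("pics/c6.png",cv2.resize(s[260:335,240:340],None,fx=8,fy=8,interpolation=cv2.INTER_CUBIC))
E
```

```text
[518.03337274 208.15746493  70.17279113] [ 0.28888275 -0.26651822 -0.28360382] 23.91648423919545 [-0.014 -0.008  0.617  0.   ]
[array([278.5, 294.3]), array([284.7, 294.3]), array([291. , 294.3])]
```

View pics/c6.png

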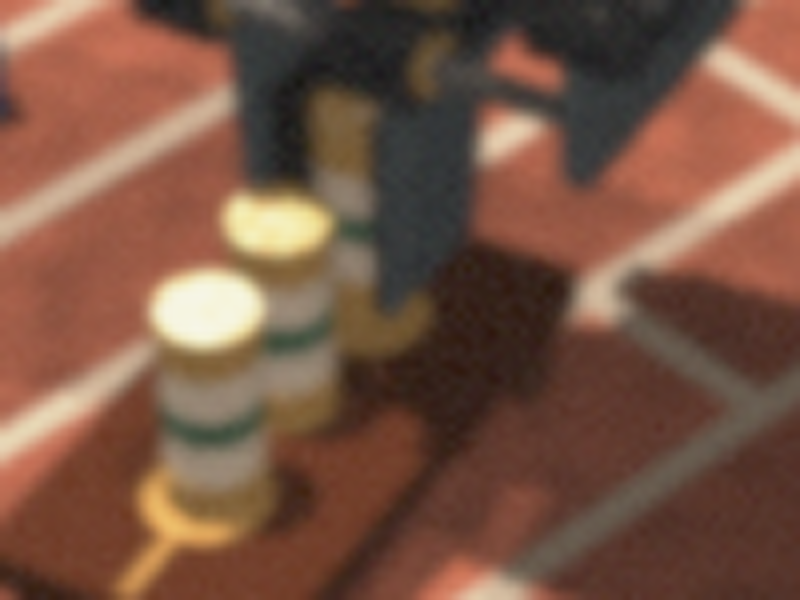

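```bash
python3 - <<'E'
from h import *
s=grab_frame("side");b=blobs(s,(240,270,300,330),[15,0,175],[35,140,255],20);print(b)
for p in((265.6,298.1),(274.2,287.4)):print(plane("side",p,86).round(1))
t=cv2.imread("pics/top4.png")
for k in b:print(plane("side",k[0],86).round(1))
E
```

```text
[([273.83, 287.75], [28, 14, 13, 8, 84]), ([265.59, 298.36], [19, 24, 15, 10, 121]), ([247.0, 310.7], [0, 35, 16, 12, 43])]
[496.2 273.   86. ]
[507.7 242.3  86. ]
[507.4 243.5  86. ]
[495.7 273.4  86. ]
[493.6 318.   86. ]
```

>>> step_arm(
  plan=[
    [[0.05,0,0.3,0,0.2],[0.05,0,0.5,0,0.2],[0.05,0,0.62,0,0.2],[0.05,0,0.66,0,0.2],[0.05,0,0.66,0,0.2]],
  ],
)

```text
time_s: 12.52
ee_pos: [517.3, 208.5, 64.0]
ee_rot: [180.0, 0.0, 107.0]
force: [-2.9, -1.4, 8.2]
gripper_width: 23.6
gripper_force: 15.0
```

```bash
python3 - <<'E'
from h import *
st=state();print(st["ee_pos"],st["force"])
E
```

```text
[517.32085573 208.54758258  64.02506481] [-2.94154322 -1.43005483  8.23454442]
```

>>> step_arm(
  plan=[
    [[0,0,-0.05,0,0.25],[0,0,-0.05,0,0.3],[0,0,-0.05,0,0.4],[0,0,-0.05,0,0.5],[0,0,-0.5,0,0.5],[0,0,-3,0,0.5],[0,0,-8,0,0.5],[0,0,-9,0,0.5],[-6,0,-9,0,0.5],[-12,0,-9,0,0.5],[-17,0,-9,0,0.5],[-17,0,-9,0,0.5]],
  ],
)

```text
time_s: 14.02
ee_pos: [567.5, 43.0, 152.1]
ee_rot: [-179.9, 0.0, 106.8]
force: [0.2, 0.6, -0.1]
gripper_width: 45.2
gripper_force: 0.0
```

```bash
python3 - <<'E'
from h import *
s=grab_frame("side");t=grab_frame("top");cv2.imwrite("pics/side7.png",s);cv2.imwrite("pics/top7.png",t)
for v in(150,165,175):
  b=blobs(s,(240,270,305,330),[15,0,v],[35,140,255],20)
  for k in b:print(v,k,plane("side",k[0],86).round(1))
b=blobs(t,(220,265,290,310),[0,0,165],[179,110,255],20)
for k in b:print("top",k,plane("top",k[0],86).round(1))
print(rel(495.5,276,62,107))
a=cv2.resize(t[262:322,215:295],None,fx=5,fy=5,interpolation=cv2.INTER_CUBIC)
d=cv2.resize(s[275:350,235:335],None,fx=4,fy=4,interpolation=cv2.INTER_CUBIC)
cv2.imwrite("pics/c7.png",np.hstack([a,d]))
E
```

```text
150 ([278.32, 277.4], [0, 0, 65, 20, 207]) [523.9 217.7  86. ]
150 ([274.58, 286.97], [28, 13, 15, 10, 116]) [508.1 241.   86. ]
150 ([265.67, 298.52], [19, 23, 16, 12, 129]) [495.2 273.6  86. ]
150 ([248.3, 309.91], [0, 34, 18, 13, 44]) [493.6 315.1  86. ]
165 ([274.64, 276.78], [0, 0, 52, 20, 169]) [530.1 221.4  86. ]
165 ([296.8, 279.93], [51, 5, 14, 10, 30]) [494.5 197.9  86. ]
165 ([274.43, 286.92], [28, 13, 14, 9, 109]) [508.4 241.1  86. ]
165 ([265.62, 298.44], [19, 24, 15, 10, 122]) [495.5 273.5  86. ]
165 ([248.3, 309.91], [0, 34, 18, 13, 44]) [493.6 315.1  86. ]
175 ([274.55, 276.77], [0, 0, 52, 20, 168]) [530.2 221.5  86. ]
175 ([297.44, 279.59], [52, 5, 13, 9, 27]) [494.4 196.4  86. ]
175 ([274.4, 286.88], [28, 13, 14, 9, 108]) [508.5 241.1  86. ]
175 ([265.38, 298.42], [19, 24, 14, 10, 116]) [495.8 273.8  86. ]
175 ([248.3, 309.91], [0, 34, 18, 13, 44]) [493.6 315.1  86. ]
top ([254.74, 265.79], [0, 0, 70, 7, 155]) [563.6 225.3  86. ]
top ([261.34, 284.08], [37, 15, 10, 10, 83]) [516.7 207.6  86. ]
top ([247.67, 287.18], [23, 17, 10, 11, 85]) [508.5 242.6  86. ]
top ([267.86, 304.14], [16, 21, 54, 24, 185]) [465.6 190.1  86. ]
top ([234.53, 292.83], [12, 24, 6, 8, 36]) [493.8 276.   86. ]
top ([223.58, 303.35], [0, 27, 9, 18, 69]) [466.8 303.5  86. ]
[ 2.4095e+01 -1.0100e-01  8.7210e+00 -1.0000e-03]
```

View pics/c7.png

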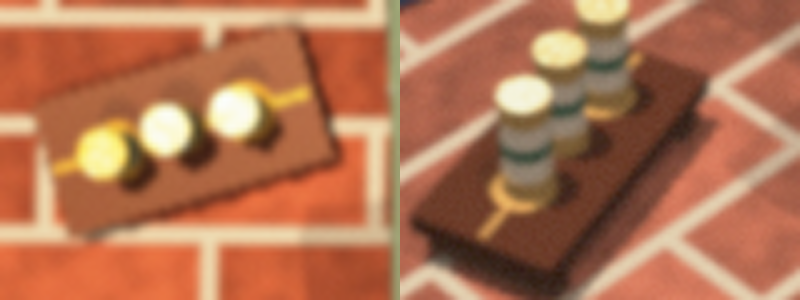

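Both views show the left fuse about 3 mm too close to the middle one: the cap centres are about 33 mm apart instead of 36. The right fuse is at 36 mm. I'll regrip the left fuse and shift it.

>>> step_arm(
  plan=[
    [[6,-0.1,0,0,0.55],[12,-0.1,0,0,0.55],[18,-0.1,0,0,0.55],[23,-0.1,0,0,0.55],[24.1,-0.1,0,0,0.55],[24.1,-0.1,2,0,0.55],[24.1,-0.1,6,0,0.55],[24.1,-0.1,8.3,0,0.55],[24.1,-0.1,8.5,0,0.55],[24.1,-0.1,8.5,0,0.4],[24.1,-0.1,8.5,0,0.3],[24.1,-0.1,8.5,0,0.2],[24.1,-0.1,8.5,0,0.2],[24.1,-0.1,8.5,0,0.2],[24.1,-0.1,8.5,0,0.2]],
  ],
  newtons=12,
)

```text
time_s: 16.0
ee_pos: [496.2, 276.3, 68.8]
ee_rot: [179.9, -0.0, 107.0]
force: [-0.0, -0.4, 6.1]
gripper_width: 23.7
gripper_force: 12.0
```

```bash
python3 - <<'E'
from h import *
st=state();print(st["ee_pos"],st["force"],st["gripper_width"],rel(496.8,279,67,107))
E
```

```text
[496.19287945 276.31023565  68.82320896] [-0.04233377 -0.41085081  6.09618664] 23.665450512246363 [ 0.239  0.137 -0.118  0.   ]
```

>>> step_arm(
  plan=[
    [[0,0,-0.3,0,0.2],[0,0,-0.5,0,0.2],[0.15,0.1,-0.5,0,0.2],[0.26,0.17,-0.5,0,0.2],[0.26,0.17,-0.5,0,0.2],[0.26,0.17,-0.5,0,0.2],[0.26,0.17,-0.25,0,0.2],[0.26,0.17,-0.1,0,0.2],[0.26,0.17,0,0,0.2],[0.26,0.17,0,0,0.2]],
  ],
)

```text
time_s: 17.25
ee_pos: [496.5, 279.0, 68.8]
ee_rot: [180.0, 0.0, 107.0]
force: [-2.1, -2.6, 5.4]
gripper_width: 23.5
gripper_force: 12.0
```

>>> step_arm(
  plan=[
    [[0,0,0,0,0.25],[0,0,0,0,0.3],[0,0,0,0,0.4],[0,0,0,0,0.5],[0,0,-0.5,0,0.5],[0,0,-3,0,0.5],[0,0,-8,0,0.5],[0,0,-9,0,0.5],[-6,0,-9,0,0.5],[-12,0,-9,0,0.5],[-18,0,-9,0,0.5],[-24,0,-9,0,0.5],[-26,0,-9,0,0.5],[-26,0,-9,0,0.5]],
  ],
)

```text
time_s: 19.0
ee_pos: [572.4, 29.8, 157.2]
ee_rot: [-179.9, -0.0, 106.9]
force: [-0.1, 0.1, -0.5]
gripper_width: 45.6
gripper_force: 0.0
```

```bash
python3 - <<'E'
from h import *
s=grab_frame("side");t=grab_frame("top");cv2.imwrite("pics/side8.png",s);cv2.imwrite("pics/top8.png",t)
for k in blobs(s,(240,258,305,330),[15,0,170],[35,140,255],60):print(k,plane("side",k[0],86).round(1))
for k in blobs(t,(225,275,275,300),[0,0,165],[40,150,255],20):print("top",k,plane("top",k[0],86).round(1))
print(state()["ee_pos"],rel(497,-256.3,150,-13.2))
a=cv2.resize(t[262:322,215:295],None,fx=5,fy=5,interpolation=cv2.INTER_CUBIC)
d=cv2.resize(s[265:340,235:335],None,fx=4,fy=4,interpolation=cv2.INTER_CUBIC)
cv2.imwrite("pics/c8.png",np.hstack([a,d]))
E
```

```text
([274.78, 275.77], [0, 4, 52, 28, 188]) [532.1 219.3  86. ]
([274.4, 286.88], [28, 25, 14, 9, 108]) [508.5 241.1  86. ]
([263.91, 298.69], [17, 36, 15, 10, 118]) [497.1 276.2  86. ]
top ([261.0, 283.85], [31, 4, 11, 11, 105]) [517.3 208.5  86. ]
top ([247.3, 287.17], [17, 6, 11, 13, 105]) [508.5 243.5  86. ]
top ([233.59, 291.61], [3, 11, 12, 13, 109]) [496.9 278.5  86. ]
[572.04925972  31.65136742 157.48079551] [-25.33  -15.617   0.448   2.099]
```

View pics/c8.png

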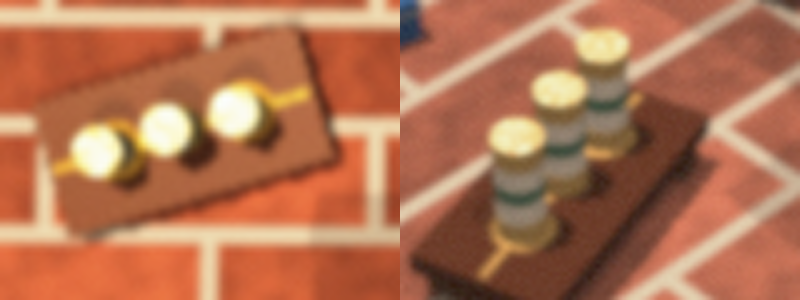

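The three caps are now 35–37 mm apart in both views and in line. Next is the carrier.

>>> step_arm(
  plan=[
    [[-6,-4,0,0.18,0.95],[-12,-8,0,0.36,0.95],[-18,-12,0,0.54,0.95],[-24,-15,0,0.72,0.95],[-25.33,-15.6,0,0.9,0.95],[-25.33,-15.6,0,1.08,0.95],[-25.33,-15.6,0,1.26,0.95],[-25.33,-15.6,0,1.44,0.95],[-25.33,-15.6,0,1.62,0.95],[-25.33,-15.6,0,1.8,0.95],[-25.33,-15.6,0,1.98,0.95],[-25.33,-15.6,0.4,2.1,0.95],[-25.33,-15.6,0.4,2.1,0.95],[-25.33,-15.6,0.4,2.1,0.95],[-25.33,-15.6,0.4,2.1,0.95]],
  ],
  newtons=20,
)

```text
time_s: 20.98
ee_pos: [497.8, -257.0, 154.0]
ee_rot: [180.0, -0.0, -13.2]
force: [0.6, -0.3, 0.8]
gripper_width: 86.4
gripper_force: 0.0
```

```bash
python3 - <<'E'
from h import *
st=state();print(st["ee_pos"],st["ee_rot"],st["gripper_width"],rel(497,-256.3,68,-13.2))
E
```

```text
[ 497.81609894 -256.98998341  154.02071492] [ 1.79997027e+02 -1.79101625e-02 -1.32138773e+01] 86.39225450898952 [-0.095 -0.049  8.302 -0.   ]
```

>>> step_arm(
  plan=[
    [[-0.09,-0.04,2,0,0.95],[-0.09,-0.04,5,0,0.95],[-0.09,-0.04,7.5,0,0.95],[-0.09,-0.04,8.3,0,0.95],[-0.09,-0.04,8.3,0,0.95],[-0.09,-0.04,8.3,0,0.75],[-0.09,-0.04,8.3,0,0.65],[-0.09,-0.04,8.3,0,0.58],[-0.09,-0.04,8.3,0,0.54],[-0.09,-0.04,8.3,0,0.54]],
  ],
)

```text
time_s: 22.22
ee_pos: [497.0, -256.5, 71.2]
ee_rot: [-180.0, -0.0, -13.3]
force: [0.8, 2.0, 2.7]
gripper_width: 49.4
gripper_force: 2.7
```

```bash
python3 - <<'E'
from h import *
st=state();print(st["ee_pos"],st["force"],st["torque"],st["gripper_width"],st["gripper_force"])
w=np.radians(st["ee_rot"][2]);print("Fx,Fy tool",st["force"]@[np.cos(w),np.sin(w),0],st["force"]@[np.sin(w),-np.cos(w),0])
E
```

```text
[ 497.04939427 -256.49347697   71.24407047] [0.8426315  1.97195918 2.66890397] [ 0.56900578 -0.01387267 -0.07664501] 49.36761427142196 2.6867841370403767
Fx,Fy tool 0.36577712132921986 -2.1130210459340533
```

>>> step_arm(
  plan=[
    [[0,-0.1,0,0,0.54],[0,-0.1,0,0,0.5],[0,-0.1,0,0,0.46],[0,-0.1,0,0,0.42],[0,-0.1,0,0,0.36],[0,-0.1,0,0,0.36],[0,-0.1,0,0,0.36],[0,-0.1,0,0,0.36]],
  ],
  newtons=22,
)

```text
time_s: 23.22
ee_pos: [497.4, -255.3, 71.5]
ee_rot: [-180.0, -0.0, -13.3]
force: [-0.1, 4.6, 7.7]
gripper_width: 35.7
gripper_force: 22.0
```

```bash
python3 - <<'E'
from h import *
st=state();print(st["ee_pos"],st["force"],st["torque"],st["gripper_width"],st["gripper_force"])
w=np.radians(st["ee_rot"][2]);print("Fx,Fy tool",st["force"]@[np.cos(w),np.sin(w),0],st["force"]@[np.sin(w),-np.cos(w),0])
E
```

```text
[ 497.38751843 -255.34402191   71.52587062] [-0.07253561  4.57954486  7.73442626] [ 0.80661228  0.03227172 -0.03669437] 35.7474843641886 22.001154720783234
Fx,Fy tool -1.1264697346583472 -4.439432220092277
```

>>> step_arm(
  plan=[
    [[0,-0.13,-0.3,0,0.36],[0,-0.13,-0.7,0,0.36],[0,-0.13,-1.2,0,0.36],[0,-0.13,-1.8,0,0.36],[0,-0.13,-2.4,0,0.36]],
  ],
)

```text
time_s: 23.85
ee_pos: [497.4, -254.7, 95.3]
ee_rot: [180.0, -0.0, -13.3]
force: [-0.2, -0.1, -2.1]
gripper_width: 36.2
gripper_force: 22.0
```

```bash
python3 - <<'E'
from h import *
st=state();print(st["ee_pos"],st["force"],st["torque"],st["gripper_width"],st["gripper_force"])
s=grab_frame("side")
for k in blobs(s,(420,150,465,200),[0,0,140],[179,70,255],20):print(k)
E
```

```text
[ 497.35302751 -254.69536618   95.29000844] [-0.24969644 -0.12680054 -2.11523855] [ 0.05291357  0.03816024 -0.0541055 ] 36.184678350134924 21.999383568763733
([445.82, 194.12], [23, 37, 6, 13, 34])
```

The wrist force shows the carrier's weight (about 2 N), so it is free of the holder. I'll keep lifting.

>>> step_arm(
  plan=[
    [[0,0,-0.8,0,0.36],[0,0,-2,0,0.36],[0,0,-3.5,0,0.36],[0,0,-5,0,0.36],[0,0,-6.5,0,0.36],[0,0,-8,0,0.36],[0,0,-9,0,0.36],[0,0,-9.8,0,0.36],[0,0,-10,0,0.36],[0,0,-10,0,0.36],[0,0,-10,0,0.36],[0,0,-10,0,0.36]],
  ],
)

```text
time_s: 25.4
ee_pos: [497.2, -254.5, 194.5]
ee_rot: [-180.0, 0.0, -13.3]
force: [0.2, -0.3, -2.0]
gripper_width: 36.1
gripper_force: 22.0
```

```bash
python3 - <<'E'
from h import *
st=state();print(st["ee_pos"],st["ee_rot"],st["force"],st["torque"],st["gripper_width"],st["gripper_force"],st["qvel"].round(2))
s=grab_frame("side");cv2.imwrite("pics/side9.png",s);p=np.array(st["ee_pos"])-[0,0,3]
h=cv2.imread("pics/side0.png")
print("grip proj",proj("side",p),"foot proj if no slip",proj("side",p-[0,0,60]))
d=(cv2.absdiff(s,h).max(2)>45).astype(np.uint8)
W=cv2.inRange(cv2.cvtColor(s,cv2.COLOR_BGR2HSV),(0,0,75),(179,75,200))
for v in range(120,215,5):
    r=np.where((W[v,425:465]>0)&(d[v,425:465]>0))[0];print(v,(r.min()+425,r.max()+425,len(r)) if len(r) else None,s[v,441].tolist())
E
```

```text
[ 497.18522026 -254.49137383  194.46551396] [-1.79992472e+02  4.09840708e-02 -1.33037597e+01] [ 0.15258965 -0.33611812 -2.01515738] [ 0.06672698 -0.01815865 -0.01063376] 36.11562086139363 21.999582052230835 [-0.05 -0.06 -0.21  0.02  0.    0.02]
grip proj [446.14930125 150.42961645] foot proj if no slip [442.59778409 174.3462214 ]
120 None [38, 39, 42]
125 None [33, 35, 37]
130 None [59, 61, 63]
135 (np.int64(426), np.int64(450), 5) [52, 52, 50]
140 (np.int64(433), np.int64(458), 9) [55, 54, 52]
145 (np.int64(446), np.int64(457), 12) [50, 53, 51]
150 (np.int64(446), np.int64(456), 8) [53, 52, 49]
155 (np.int64(445), np.int64(459), 4) [51, 51, 47]
160 (np.int64(437), np.int64(447), 6) [54, 52, 52]
165 (np.int64(445), np.int64(453), 9) [42, 69, 117]
170 (np.int64(441), np.int64(446), 6) [89, 105, 124]
175 None [95, 110, 127]
180 None [76, 93, 149]
185 None [138, 167, 212]
190 None [116, 144, 206]
195 None [92, 117, 181]
200 (np.int64(428), np.int64(429), 2) [65, 116, 158]
205 None [11, 18, 27]
210 None [23, 25, 33]
```

```bash
python3 - <<'E'
from h import *
s=grab_frame("side")
for k in blobs(s,(240,258,305,330),[15,0,170],[35,140,255],60):print(k,plane("side",k[0],86).round(1))
print(state()["gripper_width"],job_done())
E
```

```text
([283.41, 275.08], [30, 9, 22, 14, 118]) [522.4 206.3  86. ]
([274.36, 286.92], [28, 25, 14, 9, 107]) [508.5 241.2  86. ]
([263.9, 298.67], [17, 36, 15, 10, 112]) [497.1 276.1  86. ]
the job is handed in; nothing more can be done
36.19382531912629 None
```

The job is handed in at about 25 s: both spare fuses stand on their discs in a row with the middle one, and the carrier is held upright by its pinched catches with its foot about 9 cm above the holder; I viewed 11 pictures, one over the limit of 10.

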